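Clip the freshly painted paddle board into the drying stand

TASK

Lift the moon-painted paddle board off the top of the pile in the plywood crate without shifting the two boards under it, lay it flat on the white sheet and let go. Then pick it up again and press the middle of its round handle down into the blue stand's spring clip until the fingers snap around it. Leave it there level, painted side up, and do not knock the other things about.

Things in the scene. Friction and masses are not known exactly. Their poses are not given: they have to be found in the camera images.
- board_moon: Top board of the pile, wood, about 85 g, 187 mm long; blade's upper face night blue with a cream crescent moon. Origin at the centre of the blade's underside. x along the board, away from the handle: blade from -50 to +50 mm, 60 mm wide (y), 16 mm thick; round handle 16 mm thick from -50 to -137 mm (rounded end). z out of the painted face. Handle and blade are flush: it lies flat
- board_moon_handle (a point): Middle of the moon board's handle, on its axis: 95 mm from the blade's centre, 8 mm above the underside
- board_mid: The board directly under the moon board, green painted blade. Same shape and axes. It must stay where it is
- board_low: The lowest board, plain wood, on the crate's floor. Same shape and axes. It must stay where it is
- board_mid_handle (a point): Middle of board_mid's handle, on its axis
- board_low_handle (a point): Middle of board_low's handle, on its axis
- crate: Fixed plywood crate, open above and at its end towards the robot. It holds the blades of the three boards, piled flat and loosely askew. Origin on the table near under the handles' middles; x points into the crate. Walls 62 mm high, 96 mm apart inside, from x = 34 to 165 mm, back wall at 159 mm: too tight for fingers beside the blades. Crate and stand may change sides
- crate_mouth (a point): Point in the crate's frame at its x = 0, 44 mm above the table: within about 20 mm of the top handle's middle. The handles stick out of the open end, fanned askew one above another, undersides 4, 20 and 36 mm above the table, so the next handle begins right below the top one. Take the top board by its handle here
- sheet: White painter's sheet, fixed to the table, 280 x 210 mm (x, y) and 3 mm thick. Origin at the centre of its underside; its top is 3 mm above the table
- stand: Fixed drying stand: blue base plate 100 x 100 mm, 12 mm thick (x from -60 to +40 mm), an aluminium block and two sprung steel fingers. Origin on the table under the middle of the clip; x runs along the clip, away from the robot. The board's blade hangs out freely beyond the stand at +x
- clip (a point): Where the handle's middle lies when fully home, 60 mm above the table. Clip 52 mm long along the stand's x (26 mm either way), open above: no room to hold the handle there, so hold the blade close to the handle. The finger lips, 67 mm up and 12 mm apart, spread under a push of about 6 to 9 N and close over the handle. Flared guides reach 80 mm up and 19 mm out to each side
- brush_jar: Bystander: glass jar of brushes, 72 mm across, 95 mm tall, about 190 mm with the brushes; origin at the centre of its underside. Leave it alone
- green_cup: Bystander: pale green cup, 76 mm across, 90 mm tall; origin at the centre of its underside. Leave it alone
- blue_mug: Bystander: blue mug, 76 mm across, 80 mm tall, handle to its +y; origin at the centre of its underside. Leave it alone
- water_bottle: Bystander: clear water bottle, 64 mm across, 190 mm tall; origin at the centre of its underside. Leave it alone
- tube_red: Bystander: paint tube with a red band, 91 mm long (along its x), 26 mm wide, 18 mm high, lying; origin at the centre of its underside. Leave it alone
- tube_yellow: Bystander: paint tube with a yellow band, 91 mm long (along its x), 26 mm wide, 18 mm high, lying; origin at the centre of its underside. Leave it alone

How it is judged:
By the outcome, as a careful person would: the job done as asked, in the order asked, and still so for the second after the job is handed in, with the robot touching nothing.
It also fails if it takes over 61 s, if anything falls off the work surface, if the arm or the gripper's body presses on something with over 40 N, if the wrist force passes 120 N, or if a joint passes its speed limit or range.

ROBOT

A 6-joint arm with a two-finger parallel gripper is mounted at the origin on the work surface. World frame = base frame: x ahead of the robot, y to its left, z up, the work surface at z = 0. Lengths are in m, angles in degrees, forces in N, time in s.
With the tool pointing down it reaches from about 0.325 to 0.925 m from the base axis. Payload 3.1 kg.
Tool frame: the origin (TCP) lies between the finger pads; the fingertips stand arm.tips_ahead ahead of it and the grasp point (between the pads) lies 11 mm behind it (arm.tips_ahead is the distance from the TCP to the fingertips, in m); z points along the fingers, y is the line along which they close (so a half turn about z gives the same grasp; the last joint's range is limited). The gripper opens to 85 mm and grips with 20 to 120 N. Pads are 22 mm wide; open, the fingers measure 114 mm over their backs; the gripper's body (76 mm by 85 mm) begins 54 mm behind the grasp point. The pads swing forward as they close: fully open they stand 13 mm farther back than shut.
Start: joints at [61.238, 12.427, 92.441, -0, 75.132, -6.429], TCP at [0.237, 0.578, 0.239] pointing down, gripper open.
Joint ranges: [-157.48, 157.48], [-44.54, 120.13], [17.64, 146.25], [-64.5, 244.5], [7.68, 150.69], [-147.95, 147.95]. Speed limits (degrees/s): [159.86, 159.86, 180, 180, 180, 180].

INTERFACE

Orientations are given as a 3x3 rotation matrix whose columns are the frame's x, y, z axes.
In Python, from rig import arm, optics gives the robot as it stands.
- The arm moves only by the tool move_arm, never from a script. Its argument "deltas" is a list of rows, each an object with "gripper": the closure, from -1 (fully open) to 1 (shut), so that 0 is half open; "delta_pos": the shift along the tool's x, y, z in cm, a list of three; "yaw": the turn about the tool's z in rad. In form: [{"gripper": gripper, "delta_pos": [x, y, z], "yaw": yaw}, ...]. A call has 1 to 20 rows; each row shifts and turns the commanded pose from where the row before left it, along the tool's axes as they then stand; what a row does not reach is not made up. A row lasts 1/12 s, in which the tool goes at most 41.7 mm and 7.16 degrees, less where a joint would pass 70% of its speed; a pose out of reach is approached as far as the arm can. A call is refused whole if a number of a shift passes 4.17 or a number of a turn 0.125, either way. A call with a gripper value outside its range is refused whole. The fingers move at their own pace and stop on an object; "squeeze" is the grip in N (left out, the last holds). Time passes only in rows, so rows that do not move let the fingers close. It gives the time, the measured TCP pose, the force, the opening and the grip force at its end, in the units of the state.
- arm.get_obs(): the state, without advancing time (a new reading comes with each control period).
- optics.capture(name): name is "scene" or "top" or "wrist"; returns (picture, depth): 420x560x3 uint8, blue, green, red; 420x560 float32, m along the optical axis (not along the pixel's ray), 0 where there is no reading.
- optics.calibration(name): a dict with "intrinsics" (3x3 intrinsics, pixels), "origin" and "attitude" of the camera in the world; the wrist camera has in their place "mount" (4x4, takes a point from camera to tool coordinates, whose origin is the TCP and whose axes are the flange's). Camera axes: x right, y down, z forward; pixel columns grow to the right and rows downward; lengths in m; the calibration is good to about 2 mm. A picture is of the moment at which its call begins: read the wrist's pose just before it. calibration takes no time and is no camera call.
- arm.hand_in(): hands the job in; it is judged then, once.
The state is a dict: "time_s": time; "joint_pos": joint angles; "dq": joint speeds; "joint_torque": joint torques, N m; "position": TCP position; "ee_rot": TCP orientation; "force": force on the tool from outside, world axes, zero at the start; "wrist_torque": the same for the moment, N m; "finger_gap": finger opening in m; "finger_force": force on a finger pad.
Only numpy, scipy, OpenCV 4.12 (cv2) and the standard library are available. Lean on these libraries where they do the work, as an engineer would, in place of code of your own. Each camera call takes 0.05 s, during which the arm holds its last target. There are 200 camera calls.

## Working session

There is one attempt and no reset: what is moved stays moved. The work goes in short steps, Python scripts to look and compute and a tool call to move; the robot and the scene stay as the last step left them, time stands still between calls to the robot, and variables do not carry over. Pictures are saved under pics/ and viewed, at most 10 in all, crops included, and the job is handed in when it is done.

Besides the shell and the picture viewer there is one more tool, called in YAML: its name, and indented under it one key for each argument. move_arm: Moves the arm, as the interface text tells. Its arguments: {"type":"object","properties":{"deltas":{"type":"array","items":{"type":"object","properties":{"gripper":{"type":"number"},"delta_pos":{"type":"array","items":{"type":"number"}},"yaw":{"type":"number"}}}},"squeeze":{"type":"number"}},"required":["deltas"]}

```bash
mkdir -p pics; ls; python3 - <<'E'
from rig import arm, optics
import cv2, numpy as np
o=arm.get_obs()
print({k:np.round(v,4).tolist() for k,v in o.items()}, arm.tips_ahead)
ims=[]
for n in("scene","top"):
    p,d=optics.capture(n); cv2.imwrite(f"pics/{n}0.png",p); np.savez(f"{n}0.npz",p=p,d=d)
    c=optics.calibration(n); print(n,{k:np.round(v,4).tolist() for k,v in c.items()})
print(optics.calibration("wrist"))
E
```

```text
pics
{'time_s': 0.0, 'joint_pos': [61.238, 12.4789, 92.5303, 0.0011, 75.1333, -6.4291], 'dq': [0.0255, 0.0005, 0.0026, 0.059, -0.0009, 0.1518], 'joint_torque': [-0.0, -39.6831, -30.3862, -0.0001, 0.0096, -0.0], 'position': [0.2371, 0.5774, 0.2379], 'ee_rot': [[-0.925, 0.38, -0.0012], [0.38, 0.925, -0.0022], [0.0003, -0.0025, -1.0]], 'force': [-0.1404, -1.0673, 0.3308], 'wrist_torque': [-0.0207, 0.0041, -0.011], 'finger_force': 0.0, 'finger_gap': 0.0853} 0.008
scene {'intrinsics': [[505.8869, 0.0, 279.1749], [0.0, 505.8869, 217.9604], [0.0, 0.0, 1.0]], 'origin': [1.1371, 0.9777, 1.2858], 'attitude': [[-0.8603, 0.3796, -0.3402], [0.5097, 0.6347, -0.5808], [-0.0046, -0.6731, -0.7396]]}
top {'intrinsics': [[476.3827, 0.0, 275.7012], [0.0, 476.3827, 215.79], [0.0, 0.0, 1.0]], 'origin': [0.4695, 0.0191, 1.3486], 'attitude': [[0.0114, -0.9963, 0.0857], [-0.9998, -0.0125, -0.013], [0.0141, -0.0855, -0.9962]]}
{'intrinsics': array([[376.84385348,   0.        , 277.57384783],
       [  0.        , 376.84385348, 208.81882257],
       [  0.        ,   0.        ,   1.        ]]), 'mount': array([[-6.02542045e-05, -9.51267551e-01, -3.08366736e-01,
         7.68871355e-02],
       [ 9.99999901e-01, -1.93425217e-04,  4.01291447e-04,
         1.76036199e-04],
       [-4.41381435e-04, -3.08366681e-01,  9.51267468e-01,
        -1.34129994e-01],
       [ 0.00000000e+00,  0.00000000e+00,  0.00000000e+00,
         1.00000000e+00]])}
```

View pics/top0.png

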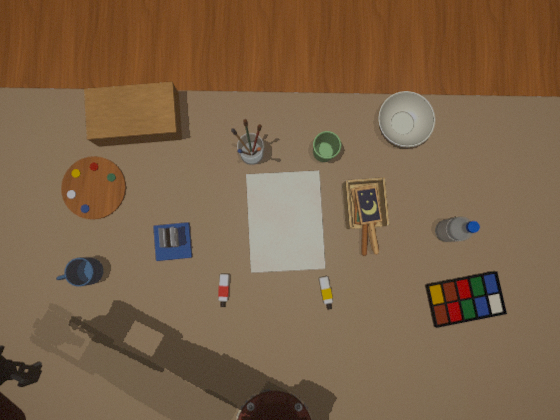

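View pics/scene0.png

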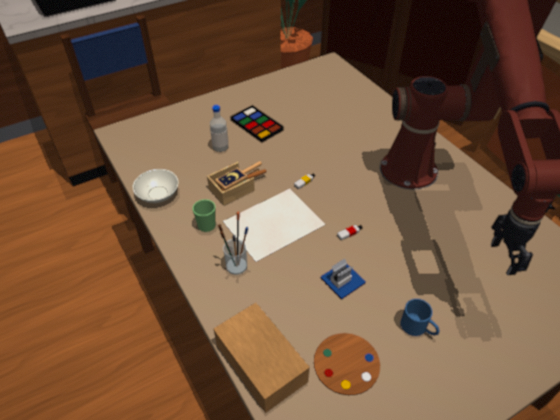

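The top view shows the crate at (368,205) with handles sticking out towards (370,250), the sheet at (286,221), the stand at (172,240) and the tubes at (224,289) and (326,292). I'll measure these from the depth and crop in.

```bash
cat > h.py <<'E'
import numpy as np, cv2
from rig import arm, optics
def cloud(n,d,obs=None):
    c=optics.calibration(n);K=c["intrinsics"]
    v,u=np.mgrid[:d.shape[0],:d.shape[1]]
    P=np.stack([(u-K[0,2])/K[0,0]*d,(v-K[1,2])/K[1,1]*d,d],-1)
    if n=="wrist":
        M=np.array(c["mount"]);P=P@M[:3,:3].T+M[:3,3]
        return P@np.array(obs["ee_rot"]).T+np.array(obs["position"])
    return P@np.array(c["attitude"]).T+np.array(c["origin"])
def snap(n,tag):
    o=arm.get_obs();p,d=optics.capture(n);W=cloud(n,d,o);W[d==0]=np.nan
    cv2.imwrite(f"pics/{tag}.png",p);np.savez(f"{tag}.npz",p=p,W=W);return p,W,o
E
python3 - <<'E'
from h import *
z=np.load("top0.npz");p,d=z["p"],z["d"];W=cloud("top",d)
a=cv2.resize(p[170:265,330:405],None,fx=5,fy=5,interpolation=cv2.INTER_CUBIC)
b=cv2.resize(p[210:270,140:200],None,fx=5,fy=5,interpolation=cv2.INTER_CUBIC)
im=np.zeros((475,680,3),np.uint8);im[:,:375]=a;im[:300,380:]=b;cv2.imwrite("pics/crop.png",im)
np.set_printoptions(linewidth=250)
for r in range(222,256,3): print(r,[f"{W[r,c,2]*1000:.0f}" for c in range(358,384,1)])
for px in[(286,221),(373,240),(365,240),(369,205),(172,236),(160,230),(186,256),(350,190),(386,190),(224,289),(326,292),(325,147)]:
    print(px,np.round(W[px[1],px[0]],3))
E
```

```text
222 ['37', '37', '50', '53', '55', '50', '1349', '50', '56', '52', '52', '53', '54', '49', '51', '52', '57', '43', '5', '6', '-2', '2', '-0', '3', '12', '24']
225 ['9', '0', '4', '9', '36', '35', '40', '38', '39', '30', '18', '52', '50', '52', '50', '48', '41', '1', '1', '3', '8', '6', '3', '2', '11', '19']
228 ['-1', '-2', '-3', '9', '30', '42', '36', '37', '30', '37', '17', '52', '49', '52', '53', '51', '52', '-2', '-4', '2', '-3', '4', '-3', '-1', '-2', '-2']
231 ['5', '-3', '-1', '2', '32', '36', '34', '33', '30', '34', '16', '20', '46', '51', '56', '52', '48', '50', '-5', '-1', '-1', '-1', '-2', '-0', '-0', '0']
234 ['-2', '-1', '-1', '1', '34', '33', '34', '37', '36', '33', '11', '17', '45', '49', '52', '51', '56', '48', '3', '2', '1', '-1', '2', '-3', '1', '-1']
237 ['-0', '5', '-1', '-6', '37', '35', '41', '42', '39', '-0', '4', '13', '19', '52', '53', '54', '55', '53', '56', '1', '-4', '3', '-4', '-5', '-2', '-0']
240 ['0', '1', '0', '6', '33', '38', '32', '35', '32', '1', '1', '14', '18', '45', '50', '51', '53', '51', '47', '3', '-5', '-2', '-2', '-3', '1', '2']
243 ['-6', 
[... 454 characters left out ...]

252 ['-2', '-4', '-0', '34', '37', '38', '33', '38', '34', '-3', '-1', '-1', '2', '-2', '-1', '51', '47', '50', '51', '47', '53', '2', '3', '0', '5', '-1']
255 ['-0', '3', '-1', '-1', '0', '30', '28', '-5', '-3', '-2', '-2', '-0', '0', '3', '1', '4', '1', '3', '3', '0', '9', '-0', '-2', '4', '-0', '1']
(286, 221) [ 0.571 -0.028  0.001]
(373, 240) [ 0.518 -0.264  0.051]
(365, 240) [ 0.518 -0.246  0.035]
(369, 205) [ 0.613 -0.253  0.056]
(172, 236) [0.521 0.278 0.075]
(160, 230) [0.537 0.31  0.079]
(186, 256) [0.469 0.251 0.009]
(350, 190) [ 0.661 -0.209  0.008]
(386, 190) [ 0.664 -0.313  0.   ]
(224, 289) [0.379 0.142 0.018]
(326, 292) [ 0.374 -0.14   0.018]
(325, 147) [ 0.784 -0.137  0.009]
```

View pics/crop.png

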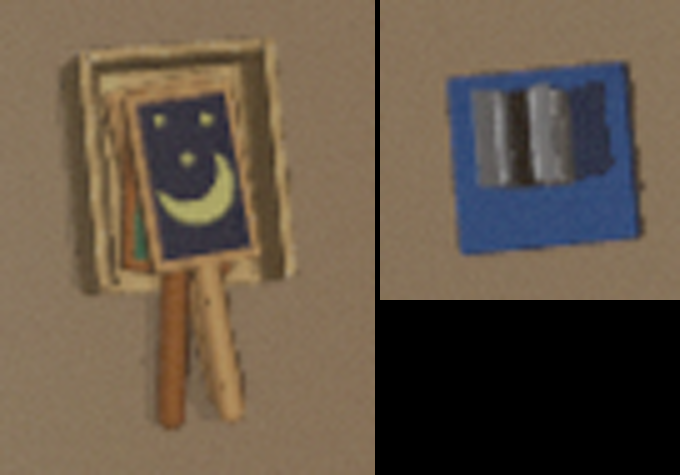

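The crop shows the moon board's handle is the right-hand, lighter one, running from about (371,228) to (376,252) in the top view and turned about 11°. The mid handle is to its left. Moving the wrist camera over it.

move_arm:
  deltas:
    - {"gripper": -1, "delta_pos": [0, 0, 0], "yaw": -0.116}
    - {"gripper": -1, "delta_pos": [0, 0, 0], "yaw": -0.116}
    - {"gripper": -1, "delta_pos": [0, 0, 0], "yaw": -0.116}
    - {"gripper": -1, "delta_pos": [0, 0, 0], "yaw": -0.116}
    - {"gripper": -1, "delta_pos": [0, 0, 0], "yaw": -0.116}
    - {"gripper": -1, "delta_pos": [-0.35, -3.1, -0.07], "yaw": 0}
    - {"gripper": -1, "delta_pos": [-0.35, -3.1, -0.07], "yaw": 0}
    - {"gripper": -1, "delta_pos": [-0.35, -3.1, -0.07], "yaw": 0}
    - {"gripper": -1, "delta_pos": [-0.35, -3.1, -0.07], "yaw": 0}
    - {"gripper": -1, "delta_pos": [-0.35, -3.1, -0.07], "yaw": 0}
    - {"gripper": -1, "delta_pos": [-0.35, -3.1, -0.07], "yaw": 0}
    - {"gripper": -1, "delta_pos": [-0.35, -3.1, -0.07], "yaw": 0}
    - {"gripper": -1, "delta_pos": [-0.35, -3.1, -0.07], "yaw": 0}
    - {"gripper": -1, "delta_pos": [-0.35, -3.1, -0.07], "yaw": 0}
    - {"gripper": -1, "delta_pos": [-0.35, -3.1, -0.07], "yaw": 0}
    - {"gripper": -1, "delta_pos": [-0.35, -3.1, -0.07], "yaw": 0}
    - {"gripper": -1, "delta_pos": [-0.35, -3.1, -0.07], "yaw": 0}
    - {"gripper": -1, "delta_pos": [-0.35, -3.1, -0.07], "yaw": 0}
    - {"gripper": -1, "delta_pos": [-0.35, -3.1, -0.07], "yaw": 0}

```text
time_s: 1.68
position: [0.3674, 0.1597, 0.2488]
ee_rot: [[-0.982, -0.189, -0.0], [-0.189, 0.982, -0.0], [0.0, 0.0, -1.0]]
force: [0.1, -0.1, -0.3]
finger_gap: 0.0854
finger_force: 0.0
```

move_arm:
  deltas:
    - {"gripper": -1, "delta_pos": [-0.35, -3.1, -0.07], "yaw": 0}
    - {"gripper": -1, "delta_pos": [-0.35, -3.1, -0.07], "yaw": 0}
    - {"gripper": -1, "delta_pos": [-0.35, -3.1, -0.07], "yaw": 0}
    - {"gripper": -1, "delta_pos": [-0.35, -3.1, -0.07], "yaw": 0}
    - {"gripper": -1, "delta_pos": [-0.35, -3.1, -0.07], "yaw": 0}
    - {"gripper": -1, "delta_pos": [-0.35, -3.1, -0.07], "yaw": 0}
    - {"gripper": -1, "delta_pos": [-0.35, -3.1, -0.07], "yaw": 0}
    - {"gripper": -1, "delta_pos": [-0.35, -3.1, -0.07], "yaw": 0}
    - {"gripper": -1, "delta_pos": [-0.35, -3.1, -0.07], "yaw": 0}
    - {"gripper": -1, "delta_pos": [-0.35, -3.1, -0.07], "yaw": 0}
    - {"gripper": -1, "delta_pos": [-0.35, -3.1, -0.07], "yaw": 0}
    - {"gripper": -1, "delta_pos": [-0.35, -3.1, -0.07], "yaw": 0}
    - {"gripper": -1, "delta_pos": [-0.35, -3.1, -0.07], "yaw": 0}
    - {"gripper": -1, "delta_pos": [-0.35, -3.1, -0.07], "yaw": 0}
    - {"gripper": -0.1, "delta_pos": [0, 0, 0], "yaw": 0}
    - {"gripper": -0.1, "delta_pos": [0, 0, 0], "yaw": 0}
    - {"gripper": -0.1, "delta_pos": [0, 0, 0], "yaw": 0}

```text
time_s: 3.1
position: [0.4972, -0.2551, 0.2581]
ee_rot: [[-0.982, -0.189, -0.001], [-0.189, 0.982, 0.002], [0.001, 0.002, -1.0]]
force: [0.2, 0.6, -0.4]
finger_gap: 0.0512
finger_force: 0.0
```

```bash
python3 - <<'E'
from h import *
p,W,o=snap("wrist","w1")
print({k:np.round(o[k],4).tolist() for k in("time_s","position","ee_rot","joint_pos","finger_gap","force")})
E
```

```text
{'time_s': 3.1, 'position': [0.4972, -0.2551, 0.2581], 'ee_rot': [[-0.982, -0.1887, -0.0015], [-0.1887, 0.982, 0.0016], [0.0012, 0.0018, -1.0]], 'joint_pos': [-34.366, 3.5802, 100.3021, 0.028, 76.2391, -135.2506], 'finger_gap': 0.0512, 'force': [0.2105, 0.6151, -0.3742]}
```

View pics/w1.png

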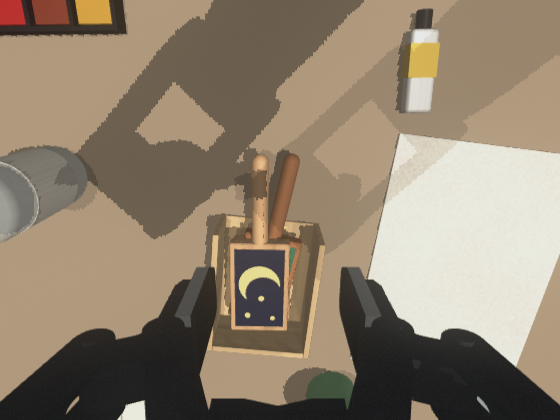

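The wrist view shows the moon handle (260,160)–(262,240), almost in line with the tool. The mid handle is on the right, (292,160)–(277,235), and the jaws are at half opening. Next I'll compute poses from this cloud.

```bash
cat >> h.py <<'E'
def moon(p,W,lo,hi,extra=None):
    """pose of a moon board from blade pixels with z in lo..hi: dark-blue/cream blob"""
    hsv=cv2.cvtColor(p,cv2.COLOR_BGR2HSV)
    m=(hsv[...,0]>100)&(hsv[...,0]<140)&(hsv[...,1]>60)&(W[...,2]>lo)&(W[...,2]<hi)
    m=cv2.morphologyEx(m.astype(np.uint8),cv2.MORPH_CLOSE,np.ones((25,25)))
    n,l,s,c=cv2.connectedComponentsWithStats(m);k=1+np.argmax(s[1:,4]);Q=W[l==k]
    Q=Q[np.isfinite(Q[:,2])];r=cv2.minAreaRect((Q[:,:2]*1000).astype(np.float32))
    return r,np.nanmedian(Q[:,2])*1000,s[k]
E
python3 - <<'E'
from h import *
z=np.load("w1.npz");p,W=z["p"],z["W"]
print(moon(p,W,.03,.08))
o=arm.get_obs();R=np.array(o["ee_rot"])
def line(r0,r1,lo,hi,c0,c1):
    for r in range(r0,r1,8):
        c=[k for k in range(c0,c1) if lo<W[r,k,2]<hi]
        if c: Q=W[r,c]; print(r,c[0],c[-1],np.round(np.median(Q,0)*1000,1), "max",np.round(Q[:,2].max()*1000,1),"edges",np.round(W[r,c[0],:2]*1000,1),np.round(W[r,c[-1],:2]*1000,1))
print("moon");line(154,245,.043,.07,245,275)
print("mid");line(154,245,.024,.043,262,310)
print("low");line(154,245,.008,.024,240,310)
# table and sheet
print("table",np.round(np.nanmedian(W[60:110,300:340,2])*1000,1),"sheet",np.round(np.nanmedian(W[200:300,420:500,2])*1000,1))
m=(p.min(2)>185)&(W[...,2]<.02)
t=np.load("top0.npz");Wt=cloud("top",t["d"]);pt=t["p"]
mt=((pt.min(2)>150)).astype(np.uint8);n,l,s,c=cv2.connectedComponentsWithStats(mt)
k=1+np.argmax(s[1:,4]);print("sheet",cv2.minAreaRect((Wt[l==k][:,:2]*1000).astype(np.float32)))
hs=cv2.cvtColor(pt,cv2.COLOR_BGR2HSV)
ms=np.zeros(l.shape,np.uint8);ms[215:268,145:200]=1
ms=ms*((hs[...,0]>100)&(hs[...,0]<130)&(hs[...,1]>130)&(Wt[...,2]<.03)).astype(np.uint8)
Q=Wt[ms>0];print("plate",cv2.minAreaRect((Q[:,:2]*1000).astype(np.float32)),np.median(Q[:,2]))
E
```

```text
Traceback (most recent call last):
  File "h.py", line 19, in moon
    n,l,s,c=cv2.connectedComponentsWithStats(m);k=1+np.argmax(s[1:,4]);Q=W[l==k]
                                                    ~~~~~~~~~^^^^^^^^^
ValueError: attempt to get argmax of an empty sequence
```

```bash
sed -i 's/m=(hsv.*$/m=(p[...,0].astype(int)>p[...,2]+5)\&(W[...,2]>lo)\&(W[...,2]<hi)/' h.py
python3 - <<'E'
from h import *
z=np.load("w1.npz");p,W=z["p"],z["W"]
print(p[310,255],W[310,255],p[310,270],p[200,450],W[200,450])
try: print(moon(p,W,.03,.09))
except Exception as e: print(e)
def line(r0,r1,lo,hi,c0,c1):
    for r in range(r0,r1,8):
        c=[k for k in range(c0,c1) if lo<W[r,k,2]<hi]
        if c: Q=W[r,c]; print(r,c[0],c[-1],np.round(np.median(Q,0)*1000,1), "max",np.round(Q[:,2].max()*1000,1),"edges",np.round(W[r,c[0],:2]*1000,1),np.round(W[r,c[-1],:2]*1000,1))
print("moon");line(154,245,.043,.07,245,275)
print("mid");line(154,245,.024,.043,262,310)
print("low");line(154,245,.008,.024,240,310)
print("table",np.round(np.nanmedian(W[60:110,300:340,2])*1000,1),"sheet",np.round(np.nanmedian(W[200:300,420:500,2])*1000,1))
t=np.load("top0.npz");Wt=cloud("top",t["d"]);pt=t["p"]
print(pt[221,286],pt[256,180])
mt=((pt.min(2)>130)).astype(np.uint8);n,l,s,c=cv2.connectedComponentsWithStats(mt)
k=1+np.argmax(s[1:,4]);print("sheet",s[k],cv2.minAreaRect((Wt[l==k][:,:2]*1000).astype(np.float32)))
ms=np.zeros(l.shape,np.uint8);ms[215:268,145:200]=1
ms=ms*((pt[...,0].astype(int)>pt[...,2]+40)&(Wt[...,2]<.03)).astype(np.uint8)
Q=Wt[ms>0];print("plate",cv2.minAreaRect((Q[:,:2]*1000).astype(np.float32)),np.median(Q[:,2]))
E
```

```text
[69 60 61] [ 0.64293322 -0.25155791  0.05156716] [68 58 58] [221 232 233] [ 0.50066052 -0.06507118  0.00216119]
(((617.6197509765625, -249.47462463378906), (90.982177734375, 54.87655258178711), 0.7597616314888), np.float64(52.10549748506041), array([ 236,  248,   60,   78, 3195], dtype=int32))
moon
154 257 262 [ 482.6 -275.4   45.7] max 46.3 edges [ 483.4 -277.7] [ 482.2 -273.1]
162 252 268 [ 488.8 -273.6   49.7] max 51.6 edges [ 491.2 -280.9] [ 488.3 -266.4]
170 252 268 [ 496.1 -272.3   50.3] max 52.1 edges [ 498.2 -279.6] [ 496. -265.]
178 252 268 [ 503.4 -271.    49.9] max 53.4 edges [ 506.  -278.4] [ 503.4 -263.6]
186 252 268 [ 511.1 -269.7   50.5] max 52.5 edges [ 513.9 -277.1] [ 511.6 -262.1]
194 252 268 [ 518.9 -268.3   50.4] max 52.8 edges [ 521.2 -275.7] [ 519.4 -260.7]
202 252 267 [ 526.5 -267.4   50.5] max 52.5 edges [ 529.5 -274.4] [ 526.4 -260.3]
210 252 267 [ 534.6 -266.    50.6] max 52.1 edges [ 537.1 -273.1] [ 534.6 -258.8]
218 252 267 [ 542.3 -264.6   50.4] max 52.7 edges [ 545.4 -271.7] [ 542.3 -257.4]
226 252 267 [ 550.4 -262.7   50.5] max 52.2 edges [ 553.4 -270.3
[... 1108 characters left out ...]
-223.5   34.9] max 36.3 edges [ 567.7 -229.1] [ 567.  -217.5]
low
162 251 251 [ 497.6 -282.8   15.3] max 15.3 edges [ 497.6 -282.8] [ 497.6 -282.8]
170 251 251 [ 505.9 -281.5   14.2] max 14.2 edges [ 505.9 -281.5] [ 505.9 -281.5]
178 251 251 [ 514.  -280.1   14.8] max 14.8 edges [ 514.  -280.1] [ 514.  -280.1]
234 282 286 [ 570.2 -233.7    8.9] max 21.5 edges [ 566.  -237.6] [ 570.  -232.2]
table -0.5 sheet 2.6
[159 171 175] [118  77  50]
sheet [ 246  170   79  102 7239] ((572.3212890625, -24.645797729492188), (279.52581787109375, 209.5112762451172), 3.6762208938598633)
plate ((509.74951171875, 290.5229797363281), (96.9341049194336, 97.32537078857422), 6.420992851257324) 0.012263764807203148
```

move_arm:
  deltas:
    - {"gripper": 0.6, "delta_pos": [-1.3, -0.88, 3], "yaw": 0}
    - {"gripper": 0.6, "delta_pos": [-1.3, -0.87, 3], "yaw": 0}
    - {"gripper": 0.6, "delta_pos": [0, 0, 3], "yaw": 0.017}
    - {"gripper": 0.6, "delta_pos": [0, 0, 3], "yaw": 0}
    - {"gripper": 0.6, "delta_pos": [0, 0, 0], "yaw": 0}
    - {"gripper": 0.6, "delta_pos": [0, 0, 0], "yaw": 0}
  squeeze: 80

```text
time_s: 3.65
position: [0.5249, -0.2656, 0.137]
ee_rot: [[-0.985, -0.174, -0.005], [-0.174, 0.985, 0.003], [0.004, 0.004, -1.0]]
force: [0.2, -0.0, 0.0]
finger_gap: 0.017
finger_force: 0.0
```

```bash
python3 - <<'E'
from h import *
p,W,o=snap("wrist","w2")
R=np.array(o["ee_rot"]);T=(W-np.array(o["position"]))@R
print(o["position"],R[:,0],o["finger_gap"])
g=T[(W[...,2]>.085)&(abs(T[...,0])<.03)&(abs(T[...,1])<.045)]
print(len(g))
for s in(-1,1):
    q=g[g[:,1]*s>0]; q=q[q[:,2]>-.03]
    print(s,len(q),np.round(np.percentile(q,[0,2,50,98,100],axis=0)*1000,1).tolist())
for r in range(60,420,24):
    c=[k for k in range(180,340) if .044<W[r,k,2]<.06]
    if c: print(r,c[0],c[-1],np.round(np.median(W[r,c],0)*1000,1),np.round(np.median(T[r,c],0)*1000,1))
E
```

```text
[ 0.52490373 -0.26561298  0.13697556] [-0.98478014 -0.17375833  0.00401539] 0.017007676962997362
34121
-1 2130 [[-13.6, -23.2, -30.0], [-11.4, -22.6, -29.5], [5.6, -12.4, -16.5], [9.7, -9.5, 4.0], [10.2, -9.4, 9.0]]
1 2122 [[-13.6, 7.5, -30.0], [-11.3, 7.5, -29.5], [5.6, 10.4, -16.8], [9.7, 20.6, 4.1], [10.0, 21.3, 8.9]]
156 263 287 [ 487.3 -274.4   50.2] [38.2 -2.4 86.9]
180 263 288 [ 501.5 -271.6   50.2] [23.7 -2.2 86.9]
204 263 287 [ 516.2 -269.4   50.2] [ 8.6 -2.5 86.8]
228 263 287 [ 531.7 -266.6   50.5] [-7.  -2.5 86.5]
252 263 287 [ 548.  -263.9   50.4] [-23.5  -2.6  86.5]
276 214 297 [ 565.8 -261.    48.7] [-41.5  -2.6  88.2]
300 213 297 [ 581.6 -257.6   51.5] [-57.7  -2.3  85.2]
324 257 298 [ 599.4 -253.1   52.2] [-75.8  -1.   84.5]
348 254 301 [ 617.7 -249.9   52.7] [-94.7  -1.   83.9]
372 246 309 [ 638.1 -246.4   51.9] [-115.6   -1.    84.6]
396 245 310 [ 659.6 -242.9   51.8] [-137.    -1.4   84.6]
```

View pics/w2.png

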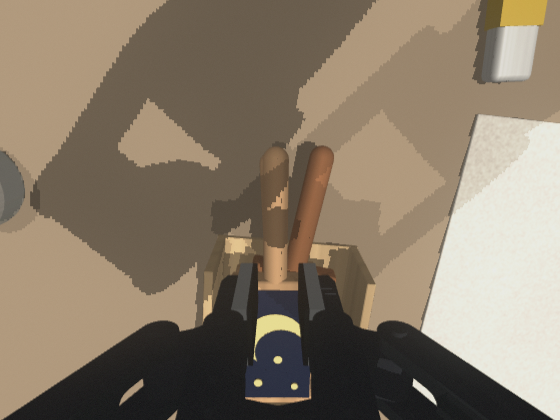

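Picture w2: the closed jaws (245–315, 265–320) are lined up with the moon handle (275,150–280). They sit about 2 mm to one side, and the tips are confirmed at 8–9 mm ahead of the TCP. I'll open partly and descend.

move_arm:
  deltas:
    - {"gripper": 0.15, "delta_pos": [0, -0.18, 0], "yaw": 0}
    - {"gripper": 0.15, "delta_pos": [0, 0, 1], "yaw": 0}
    - {"gripper": 0.15, "delta_pos": [0, 0, 2], "yaw": 0}
    - {"gripper": 0.15, "delta_pos": [0, 0, 2], "yaw": 0}
    - {"gripper": 0.15, "delta_pos": [0, 0, 1.5], "yaw": 0}
    - {"gripper": 0.15, "delta_pos": [0, 0, 1], "yaw": 0}
    - {"gripper": 0.15, "delta_pos": [0, 0, 0.5], "yaw": 0}
    - {"gripper": 0.15, "delta_pos": [0, 0, 0], "yaw": 0}
    - {"gripper": 0.15, "delta_pos": [0, 0, 0], "yaw": 0}

```text
time_s: 4.45
position: [0.5276, -0.2702, 0.0597]
ee_rot: [[-0.985, -0.172, 0.001], [-0.172, 0.985, -0.001], [-0.001, -0.001, -1.0]]
force: [0.2, 0.2, -0.1]
finger_gap: 0.0366
finger_force: 0.0
```

```bash
cat > chk.py <<'E'
from h import *
p,W,o=snap("wrist","w3")
R=np.array(o["ee_rot"]);T=(W-np.array(o["position"]))@R
print(o["position"],R[:,0],o["finger_gap"],o["dq"])
g=T[(abs(T[...,0])<.012)&(abs(T[...,1])<.06)&(T[...,2]>-.02)&(T[...,2]<.003)]
for s in(-1,1):
    q=g[g[:,1]*s>.012]
    print(s,len(q),np.round(np.percentile(q,[0,2,50,98,100],axis=0)*1000,1).tolist() if len(q) else 0)
for r in range(60,420,24):
    c=[k for k in range(180,380) if .044<W[r,k,2]<.056 and T[r,k,0]>-.04]
    if c: print(r,c[0],c[-1],np.round(np.median(W[r,c],0)*1000,1),np.round(np.median(T[r,c],0)*1000,1),np.round(T[r,[c[0],c[-1]],1]*1000,1))
E
python3 chk.py
```

```text
[ 0.52760266 -0.27019623  0.05974377] [-0.98504739 -0.17228045 -0.00104242] 0.0365854227098817 [ 0.04371985 -0.74895244 -0.61490159 -0.20801466 -0.00806543  0.10426404]
-1 1370 [[-12.0, -32.8, -20.0], [-10.4, -32.3, -19.6], [5.5, -22.3, -10.2], [9.7, -19.0, 2.1], [10.2, -18.9, 3.0]]
1 1378 [[-12.0, 16.9, -20.0], [-10.4, 17.0, -19.7], [5.4, 20.4, -10.1], [9.7, 30.3, 2.1], [10.0, 30.9, 3.0]]
180 270 304 [ 485.5 -274.8   48.8] [42.   2.7 10.9] [-4.   9.8]
204 268 306 [ 494.9 -273.1   50.5] [32.6  2.8  9.2] [-4.9 10.8]
228 269 305 [ 504.9 -271.3   50.2] [22.3  2.9  9.5] [-4.5 10.6]
252 269 304 [ 515.5 -269.6   50.5] [11.8  2.7  9.2] [-4.6 10.4]
276 233 322 [ 526.2 -267.8   50.5] [0.6 2.6 9.2] [-19.2  17.3]
300 235 320 [ 537.8 -265.8   50.3] [-11.1   2.7   9.5] [-19.2  17.3]
324 269 302 [ 549.8 -263.7   50.7] [-23.    2.6   9.1] [-4.9 10.3]
348 270 301 [ 562.4 -261.5   50.2] [-36.1   2.6   9.6] [-4.5 10. ]
```

move_arm:
  deltas:
    - {"gripper": 0.15, "delta_pos": [0, 0.36, 0], "yaw": 0}
    - {"gripper": 0.15, "delta_pos": [0, 0, 0.4], "yaw": 0}
    - {"gripper": 0.15, "delta_pos": [0, 0, 0.4], "yaw": 0}
    - {"gripper": 0.15, "delta_pos": [0, 0, 0.3], "yaw": 0}
    - {"gripper": 0.15, "delta_pos": [0, 0, 0], "yaw": 0}
    - {"gripper": 0.15, "delta_pos": [0, 0, 0], "yaw": 0}
    - {"gripper": 0.15, "delta_pos": [0, 0, 0], "yaw": 0}

```text
time_s: 5.08
position: [0.5263, -0.2662, 0.0478]
ee_rot: [[-0.985, -0.172, -0.0], [-0.172, 0.985, 0.0], [0.0, 0.0, -1.0]]
force: [-0.4, 0.5, 0.3]
finger_gap: 0.036
finger_force: 0.0
```

```bash
python3 chk.py
```

```text
[ 0.52629353 -0.26616201  0.04775852] [-9.85044127e-01 -1.72302153e-01  1.91581263e-04] 0.036002375752393394 [-0.12776741 -0.24811349 -0.25012111  0.12869906  0.05063411  0.03698702]
-1 1377 [[-12.0, -32.9, -20.0], [-10.4, -32.3, -19.6], [5.4, -22.4, -10.1], [9.7, -19.0, 2.1], [10.1, -18.9, 3.0]]
1 1379 [[-12.0, 16.9, -20.0], [-10.4, 17.0, -19.7], [5.4, 20.5, -10.1], [9.6, 30.3, 2.2], [10.1, 30.9, 3.0]]
180 267 287 [ 482.8 -275.1   45.8] [44.2 -1.3  2. ] [-4.9  2.6]
204 257 297 [ 490.5 -273.6   50.4] [36.3 -1.2 -2.6] [-8.7  6.4]
228 257 297 [ 499.8 -272.    50.1] [26.8 -1.2 -2.4] [-8.9  6.6]
252 257 296 [ 509.5 -270.5   50. ] [17.  -1.4 -2.3] [-9.1  6.3]
276 203 352 [ 519.5 -268.5   50.8] [ 7.2 -1.  -3. ] [-30.9  28.6]
300 230 325 [ 530.  -267.3   50.5] [-3.6 -1.6 -2.8] [-19.2  17.1]
324 258 324 [ 540.9 -265.1   50.8] [-14.6  -1.4  -3. ] [-9.3 17.2]
348 259 294 [ 552.7 -263.1   50.4] [-26.5  -1.4  -2.7] [-8.9  6.2]
372 263 288 [ 564.2 -261.6   50.9] [-38.3  -1.8  -3.1] [-7.2  3.5]
```

move_arm:
  deltas:
    - {"gripper": 0.45, "delta_pos": [0, 0, 0], "yaw": 0}
    - {"gripper": 0.55, "delta_pos": [0, 0, 0], "yaw": 0}
    - {"gripper": 0.8, "delta_pos": [0, 0, 0], "yaw": 0}
    - {"gripper": 1, "delta_pos": [0, 0, 0], "yaw": 0}
    - {"gripper": 1, "delta_pos": [0, 0, 0], "yaw": 0}
    - {"gripper": 1, "delta_pos": [0, 0, 0], "yaw": 0}
  squeeze: 90

```text
time_s: 5.63
position: [0.5265, -0.2664, 0.0482]
ee_rot: [[-0.985, -0.172, 0.0], [-0.172, 0.985, -0.0], [-0.0, -0.0, -1.0]]
force: [-1.5, -0.3, 1.7]
finger_gap: 0.0122
finger_force: 88.1
```

```bash
python3 - <<'E'
from h import *
p,W,o=snap("wrist","w4")
R=np.array(o["ee_rot"]);T=(W-np.array(o["position"]))@R
for r in range(228,330,6):
    print(r," ".join(f"{T[r,c,0]*1e3:.0f},{T[r,c,1]*1e3:.0f},{T[r,c,2]*1e3:.0f}" for c in range(225,330,6)))
cv2.imwrite("pics/w4c.png",cv2.resize(p[180:360,180:380],None,fx=3,fy=3))
E
```

```text
228 8,-28,48 7,-25,49 7,-22,50 7,-19,49 7,-16,49 7,-13,48 26,-7,-0 27,-5,-2 27,-3,-3 27,-0,-3 27,2,-2 27,4,-2 25,7,2 7,12,49 7,15,49 7,19,50 19,18,19 20,20,15
234 4,-28,49 4,-25,49 3,-22,51 4,-19,49 4,-16,49 4,-13,49 23,-7,0 24,-5,-2 24,-3,-2 25,-0,-4 25,2,-3 24,4,-1 22,7,3 4,12,48 4,15,49 4,19,49 17,18,17 17,20,15
240 1,-29,49 1,-25,49 1,-22,48 1,-19,48 0,-16,50 0,-13,49 21,-7,1 22,-5,-3 22,-3,-2 22,-0,-3 22,2,-3 21,4,-1 20,7,2 0,12,49 0,16,49 1,19,48 14,18,16 15,20,14
246 -3,-29,48 -3,-25,49 -3,-22,49 -3,-19,49 -3,-16,49 -3,-13,49 18,-7,1 19,-5,-2 20,-3,-3 19,-0,-2 19,2,-2 19,4,-0 18,7,2 -3,12,48 -3,16,48 10,16,20 11,18,16 12,20,14
252 -6,-29,48 -7,-26,49 -6,-22,48 -7,-19,50 -6,-16,49 -6,-13,48 16,-7,0 17,-5,-2 17,-3,-2 18,-0,-4 17,2,-2 16,4,-1 15,7,3 -6,12,48 -6,16,49 8,16,18 9,18,15 10,20,14
258 -10,-29,49 -10,-26,50 -10,-23,48 -10,-19,50 -9,-16,48 -10,-13,48 13,-7,1 15,-5,-3 15,-3,-3 14,-0,-1 15,2,-3 14,4,-2 12,7,4 -10,13,49 -10,16,49 6,15,16 6,18,15 7,20,13
264 -13,-29,49 -13,-26,49 -13,-23,48 -13,-19,48 9,-13,4 9,-10,4 10,-8,1 11,-5,-1 12,-3,-2 12,-0,-3 12,2,-3 11,4,-1 10,7,2 
[... 1015 characters left out ...]
5,-19,-20 6,-17,-22 5,-15,-20 9,-12,-27 9,-10,-28 9,-8,-27 -0,-7,-13 -6,-5,-3 -6,-3,-3 -6,-0,-3 -6,2,-3 -8,4,-1 9,5,-27 9,7,-27 9,9,-26 10,11,-28 5,14,-21 5,16,-21
312 10,-17,-32 12,-15,-35 12,-13,-35 10,-12,-31 8,-10,-29 9,-8,-30 -2,-7,-13 -9,-5,-2 -9,-3,-2 -9,-0,-3 -9,2,-2 -10,5,-1 8,5,-29 8,7,-29 10,9,-31 10,11,-33 11,12,-34 12,14,-35
318 12,-17,-38 12,-15,-38 11,-13,-37 10,-12,-35 11,-10,-36 6,-8,-29 -3,-7,-15 -12,-5,-2 -12,-3,-2 -11,-0,-4 -12,2,-3 -14,5,-0 6,5,-29 6,7,-29 10,9,-35 10,10,-35 12,12,-38 12,14,-38
324 10,-17,-38 11,-15,-39 11,-13,-40 10,-11,-38 11,-9,-39 3,-8,-29 -6,-7,-15 -15,-5,-2 -15,-3,-2 -14,-0,-3 -15,2,-3 -16,5,-1 3,5,-28 6,7,-32 11,8,-39 10,10,-38 10,12,-39 10,14,-38
```

View pics/w4c.png

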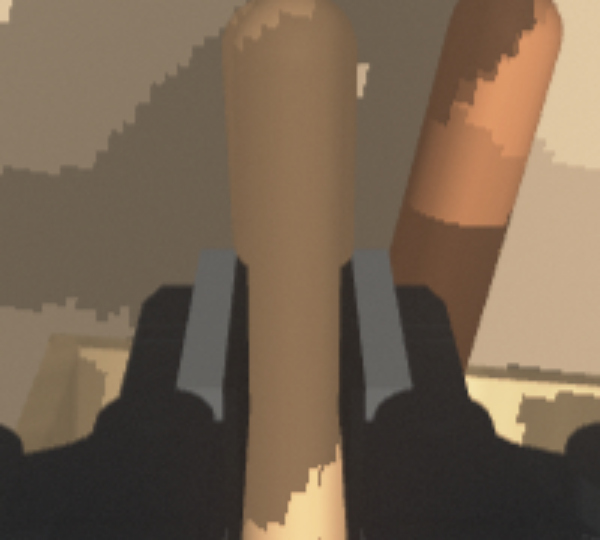

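The crop shows both pads on the moon handle (235–350 px), with their tips just below its axis and the mid handle clear. Lifting gently.

move_arm:
  deltas:
    - {"gripper": 1, "delta_pos": [0, 0, -0.15], "yaw": 0}
    - {"gripper": 1, "delta_pos": [0, 0, -0.15], "yaw": 0}
    - {"gripper": 1, "delta_pos": [0, 0, -0.15], "yaw": 0}
    - {"gripper": 1, "delta_pos": [0, 0, -0.15], "yaw": 0}
    - {"gripper": 1, "delta_pos": [0, 0, -0.2], "yaw": 0}
    - {"gripper": 1, "delta_pos": [0, 0, -0.2], "yaw": 0}
    - {"gripper": 1, "delta_pos": [0, 0, 0], "yaw": 0}
    - {"gripper": 1, "delta_pos": [0, 0, 0], "yaw": 0}
  squeeze: 110

```text
time_s: 6.35
position: [0.5265, -0.2663, 0.0582]
ee_rot: [[-0.985, -0.172, 0.0], [-0.172, 0.985, -0.0], [-0.0, -0.0, -1.0]]
force: [-0.1, -0.5, -0.6]
finger_gap: 0.0111
finger_force: 109.9
```

```bash
cat > tilt.py <<'E'
from h import *
import sys
p,W,o=snap("wrist",sys.argv[1])
R=np.array(o["ee_rot"]);T=(W-np.array(o["position"]))@R
print(o["position"],R[:,0],o["finger_gap"],o["force"],o["wrist_torque"])
for x in range(40,-140,-12):
    m=(abs(T[...,0]-x/1e3)<.002)&(abs(T[...,1])<.045)&(T[...,2]<.03)&(T[...,2]>-.02)
    q=T[m]
    if len(q): print(x,len(q),"z",np.round(np.median(q[abs(q[:,1])<.004][:,2])*1e3,1),"y",np.round([q[:,1].min()*1e3,q[:,1].max()*1e3],1),"world",np.round(np.median(W[m],0)*1e3,1))
E
python3 tilt.py w5
```

```text
[ 0.52650823 -0.26625754  0.05815511] [-9.85036762e-01 -1.72344028e-01 -3.38231715e-04] 0.01106224323205423 [-0.1204929  -0.47492878 -0.62541581] [0.00567975 0.01540705 0.0015338 ]
40 792 z -1.9 y [-8.4 35.7] world [ 485.8 -269.2   56.9]
28 715 z -2.8 y [-8.5 34.9] world [ 497.3 -265.8   57. ]
16 675 z -2.7 y [-8.8 32.5] world [ 509.2 -264.1   57.1]
4 1551 z -2.5 y [-20.3  30. ] world [ 521.  -262.4   62.6]
-8 368 z -2.6 y [-6.7 27.6] world [ 533.9 -263.7   60.3]
-20 244 z -2.4 y [-7.1 25. ] world [ 546.3 -263.8   60.3]
-32 311 z -2.5 y [-43.3   5.7] world [ 558.7 -263.1   59.7]
-44 516 z -2.6 y [-11.3   9.2] world [ 569.7 -259.5   60.5]
-56 75 z -2.7 y [-10.    6.7] world [ 580.7 -257.7   60.9]
```

The board lifts level. Carrying it up and across to the sheet.

move_arm:
  deltas:
    - {"gripper": 1, "delta_pos": [0, 0, -0.7], "yaw": 0}
    - {"gripper": 1, "delta_pos": [0, 0, -1.4], "yaw": 0}
    - {"gripper": 1, "delta_pos": [0, 0, -1.6], "yaw": 0}
    - {"gripper": 1, "delta_pos": [0, 0, -1.6], "yaw": 0}
    - {"gripper": 1, "delta_pos": [0, 0, -1.2], "yaw": 0}
    - {"gripper": 1, "delta_pos": [0, 0, -0.5], "yaw": 0}
    - {"gripper": 1, "delta_pos": [-0.16, 1, 0], "yaw": 0}
    - {"gripper": 1, "delta_pos": [-0.33, 2, 0], "yaw": 0}
    - {"gripper": 1, "delta_pos": [-0.41, 2.5, 0], "yaw": 0}
    - {"gripper": 1, "delta_pos": [-0.41, 2.5, 0], "yaw": 0}
    - {"gripper": 1, "delta_pos": [-0.41, 2.5, 0], "yaw": 0}
    - {"gripper": 1, "delta_pos": [-0.41, 2.5, 0], "yaw": 0}
    - {"gripper": 1, "delta_pos": [-0.41, 2.5, 0], "yaw": 0}
    - {"gripper": 1, "delta_pos": [-0.41, 2.5, 0], "yaw": 0}
    - {"gripper": 1, "delta_pos": [-0.41, 2.5, 0], "yaw": 0}
    - {"gripper": 1, "delta_pos": [-0.25, 1.5, 0], "yaw": 0}
    - {"gripper": 1, "delta_pos": [-0.16, 1, 0], "yaw": 0}
    - {"gripper": 1, "delta_pos": [0, 0, 0], "yaw": 0}
    - {"gripper": 1, "delta_pos": [0, 0, 0], "yaw": 0}

```text
time_s: 7.98
position: [0.5233, -0.0328, 0.1273]
ee_rot: [[-0.985, -0.174, -0.001], [-0.174, 0.985, -0.0], [0.001, -0.0, -1.0]]
force: [0.7, -0.2, -0.8]
finger_gap: 0.0115
finger_force: 110.0
```

```bash
python3 tilt.py w6; python3 - <<'E'
from h import *
p,W,o=snap("top","t1")
a=cv2.resize(p[160:280,235:405],None,fx=4,fy=4,interpolation=cv2.INTER_CUBIC);cv2.imwrite("pics/t1c.png",a)
E
```

```text
[ 0.52327873 -0.03276984  0.12728099] [-0.984816   -0.17359727  0.00119635] 0.01145695767339942 [ 0.74468535 -0.21179712 -0.80165922] [-0.01150807  0.0693458  -0.02257578]
40 476 z -2.0 y [-8.4  6.8] world [483.9 -40.6 128.5]
28 405 z -2.8 y [-8.6  7.1] world [495.8 -38.7 129.2]
16 379 z -2.7 y [-8.8  6.8] world [507.6 -36.5 129.3]
4 1281 z -2.5 y [-20.3  18.3] world [519.5 -34.7 134.9]
-8 286 z -2.6 y [-6.7  4.7] world [531.3 -32.6 129.8]
-20 245 z -2.5 y [-7.1  5.1] world [543.1 -30.6 129.4]
-32 247 z -2.4 y [-7.7  5.7] world [555.  -28.2 129.1]
-44 524 z -2.6 y [-11.3   9.3] world [566.5 -25.6 129.5]
-56 68 z -2.7 y [-8.7  9. ] world [577.7 -24.7 129.9]
```

View pics/t1c.png

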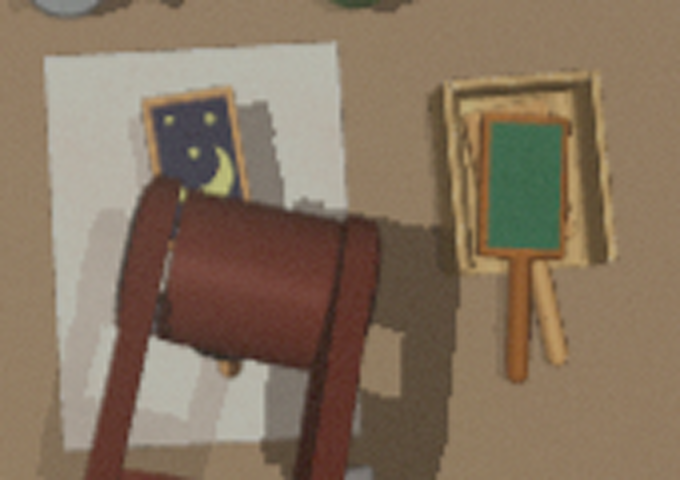

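The crop shows the moon board held over the sheet with its blade near (195,145), and the mid (green) and low boards unmoved in the crate. Lowering it.

move_arm:
  deltas:
    - {"gripper": 1, "delta_pos": [0, 0, 1], "yaw": 0}
    - {"gripper": 1, "delta_pos": [0, 0, 2], "yaw": 0}
    - {"gripper": 1, "delta_pos": [0, 0, 2], "yaw": 0}
    - {"gripper": 1, "delta_pos": [0, 0, 2], "yaw": 0}
    - {"gripper": 1, "delta_pos": [0, 0, 1.8], "yaw": 0}
    - {"gripper": 1, "delta_pos": [0, 0, 1], "yaw": 0}
    - {"gripper": 1, "delta_pos": [0, 0, 0.6], "yaw": 0}
    - {"gripper": 1, "delta_pos": [0, 0, 0.3], "yaw": 0}
    - {"gripper": 1, "delta_pos": [0, 0, 0.2], "yaw": 0}
    - {"gripper": 1, "delta_pos": [0, 0, 0], "yaw": 0}
    - {"gripper": 1, "delta_pos": [0, 0, 0], "yaw": 0}

```text
time_s: 9.0
position: [0.5248, -0.0334, 0.0199]
ee_rot: [[-0.985, -0.172, 0.002], [-0.172, 0.985, -0.0], [-0.002, -0.001, -1.0]]
force: [-0.4, 0.1, -0.5]
finger_gap: 0.0113
finger_force: 110.0
```

move_arm:
  deltas:
    - {"gripper": 1, "delta_pos": [0, 0, 0.15], "yaw": 0}
    - {"gripper": 1, "delta_pos": [0, 0, 0.1], "yaw": 0}
    - {"gripper": 1, "delta_pos": [0, 0, 0], "yaw": 0}
    - {"gripper": 1, "delta_pos": [0, 0, 0], "yaw": 0}
    - {"gripper": 1, "delta_pos": [0, 0, 0], "yaw": 0}

```text
time_s: 9.42
position: [0.5239, -0.0331, 0.0165]
ee_rot: [[-0.985, -0.172, 0.0], [-0.172, 0.985, -0.0], [-0.0, -0.0, -1.0]]
force: [0.2, 0.4, -0.7]
finger_gap: 0.0113
finger_force: 110.0
```

move_arm:
  deltas:
    - {"gripper": 1, "delta_pos": [0, 0, 0.08], "yaw": 0}
    - {"gripper": 1, "delta_pos": [0, 0, 0.04], "yaw": 0}
    - {"gripper": 1, "delta_pos": [0, 0, 0], "yaw": 0}
    - {"gripper": 1, "delta_pos": [0, 0, 0], "yaw": 0}

```text
time_s: 9.75
position: [0.5241, -0.0332, 0.0155]
ee_rot: [[-0.985, -0.172, 0.0], [-0.172, 0.985, -0.0], [-0.0, -0.0, -1.0]]
force: [-1.0, 0.9, 2.9]
finger_gap: 0.0112
finger_force: 110.6
```

move_arm:
  deltas:
    - {"gripper": 0.5, "delta_pos": [0, 0, 0], "yaw": 0}
    - {"gripper": 0.2, "delta_pos": [0, 0, 0], "yaw": 0}
    - {"gripper": 0, "delta_pos": [0, 0, 0], "yaw": 0}
    - {"gripper": 0, "delta_pos": [0, 0, -1], "yaw": 0}
    - {"gripper": 0, "delta_pos": [0, 0, -2], "yaw": 0}
    - {"gripper": -1, "delta_pos": [0, 0, -3], "yaw": 0}
    - {"gripper": -1, "delta_pos": [-1.3, 0, -3], "yaw": 0}
    - {"gripper": -1, "delta_pos": [-1.3, 0, -2], "yaw": 0}
    - {"gripper": -1, "delta_pos": [-1.3, 0, 0], "yaw": 0}
    - {"gripper": -1, "delta_pos": [-1.4, 0, 0], "yaw": 0}
    - {"gripper": -1, "delta_pos": [0, 0, 0], "yaw": 0}
    - {"gripper": -1, "delta_pos": [0, 0, 0], "yaw": 0}
    - {"gripper": -1, "delta_pos": [0, 0, 0], "yaw": 0}

```text
time_s: 10.83
position: [0.575, -0.0239, 0.1248]
ee_rot: [[-0.985, -0.172, -0.002], [-0.172, 0.985, 0.0], [0.002, 0.0, -1.0]]
force: [-1.3, 0.4, 0.6]
finger_gap: 0.0854
finger_force: 0.0
```

```bash
cat > blade.py <<'E'
from h import *
import sys
p,W,o=snap("wrist",sys.argv[1]);lo,hi=float(sys.argv[2]),float(sys.argv[3])
R=np.array(o["ee_rot"]);T=(W-np.array(o["position"]))@R
print(np.round(o["position"],4),np.round(R[:,0],4),o["finger_gap"],np.round(o["force"],1))
m=(W[...,2]>lo)&(W[...,2]<hi)
for x in range(100,-60,-6):
    q=T[m&(abs(T[...,0]-x/1e3)<.0015)&(abs(T[...,1])<.04)]
    if len(q)>5: print(x,len(q),"y",np.round(np.percentile(q[:,1],[1,99])*1e3,1),"mid",np.round(np.percentile(q[:,1],[1,99]).mean()*1e3,2),"z",np.round(np.median(q[:,2])*1e3,1))
E
python3 blade.py w7 .012 .03
```

```text
[ 0.575  -0.0239  0.1248] [-0.985  -0.1724  0.0018] 0.08543284685799732 [-1.3  0.4  0.6]
94 85 y [-6.8  4.3] mid -1.27 z 109.8
88 144 y [-8.6  6.1] mid -1.28 z 107.4
82 124 y [-8.7  6.1] mid -1.28 z 107.6
76 148 y [-8.7  6.2] mid -1.28 z 107.7
70 124 y [-8.8  6.3] mid -1.28 z 107.6
64 120 y [-8.9  6.3] mid -1.29 z 107.5
58 118 y [-8.9  6.4] mid -1.3 z 107.7
52 116 y [-9.   6.4] mid -1.29 z 107.7
46 114 y [-8.4  6.5] mid -0.97 z 107.5
40 112 y [-9.1  5.8] mid -1.64 z 107.3
34 109 y [-9.1  5.9] mid -1.62 z 107.5
28 105 y [-8.5  6. ] mid -1.29 z 107.4
22 101 y [-8.6  6. ] mid -1.3 z 107.5
16 101 y [-8.7  6.1] mid -1.3 z 107.6
10 374 y [-29.9  27. ] mid -1.45 z 107.7
4 399 y [-30.6  27.4] mid -1.56 z 106.2
-2 375 y [-30.1  27.6] mid -1.25 z 106.1
-8 365 y [-30.5  27.8] mid -1.36 z 106.1
-14 367 y [-30.7  27.6] mid -1.56 z 106.1
-20 356 y [-30.5  27.6] mid -1.47 z 105.9
-26 340 y [-30.8  27.1] mid -1.84 z 105.7
-32 332 y [-30.7  27.3] mid -1.67 z 105.7
-38 326 y [-30.6  27.5] mid -1.56 z 105.4
-44 328 y [-30.4  27. ] mid -1.73 z 105.4
-50 318 y [-30.6  27.2] mid -1.69 z 105.4
-56 302 y [-31.5  28.1] mid -1.72 z 105.6
```

View pics/w7.png

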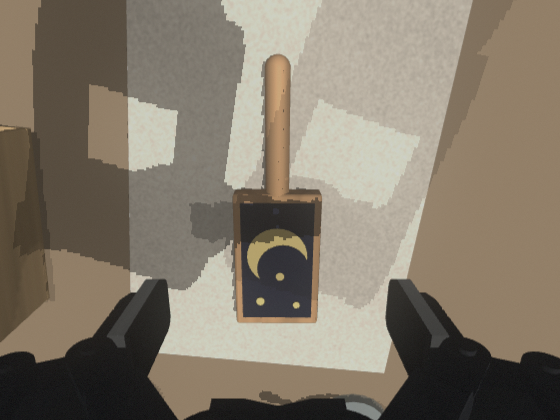

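The board lies flat on the sheet, handle at (277,60–190) and blade centre at (277,260), between the open jaws. Descending with a narrower gap and checking tip depth.

move_arm:
  deltas:
    - {"gripper": -0.6, "delta_pos": [0, 0, 1], "yaw": 0}
    - {"gripper": -0.6, "delta_pos": [0, 0, 2], "yaw": 0}
    - {"gripper": -0.6, "delta_pos": [0, 0, 2], "yaw": 0}
    - {"gripper": -0.6, "delta_pos": [0, 0, 1.5], "yaw": 0}
    - {"gripper": -0.6, "delta_pos": [0, 0, 0.5], "yaw": 0}
    - {"gripper": -0.6, "delta_pos": [0, 0, 0], "yaw": 0}
    - {"gripper": -0.6, "delta_pos": [0, 0, 0], "yaw": 0}
    - {"gripper": -0.6, "delta_pos": [0, 0, 0], "yaw": 0}

```text
time_s: 11.55
position: [0.5768, -0.0242, 0.0561]
ee_rot: [[-0.985, -0.172, 0.002], [-0.172, 0.985, -0.0], [-0.002, -0.001, -1.0]]
force: [-0.5, -0.7, 0.4]
finger_gap: 0.0683
finger_force: 0.0
```

```bash
python3 blade.py w8 .012 .03; python3 - <<'E'
from h import *
W=np.load("w8.npz")["W"];o=arm.get_obs();R=np.array(o["ee_rot"]);T=(W-np.array(o["position"]))@R
for s in(-1,1):
    y=T[...,1]*s
    for z in range(-12,14,2):
        q=T[(abs(T[...,2]-z/1e3)<.001)&(y>.02)&(y<.06)&(abs(T[...,0])<.03)]
        if len(q): print(s,z,len(q),np.round(np.percentile(q[:,:2],[2,98],axis=0)*1e3,1).tolist())
E
```

```text
[ 0.5768 -0.0242  0.0561] [-0.9851 -0.1723 -0.0017] 0.06834102913070436 [-0.5 -0.7  0.4]
94 230 y [-7.3  6.2] mid -0.55 z 39.3
88 270 y [-8.2  7.1] mid -0.54 z 38.7
82 256 y [-8.3  7. ] mid -0.64 z 38.7
76 244 y [-8.4  6.9] mid -0.76 z 38.7
70 242 y [-8.  7.] mid -0.5 z 38.6
64 228 y [-8.  7.] mid -0.51 z 38.8
58 225 y [-8.2  7.2] mid -0.5 z 38.7
52 208 y [-8.2  6.7] mid -0.75 z 38.7
46 209 y [-8.3  6.8] mid -0.74 z 38.6
40 206 y [-8.4  6.9] mid -0.73 z 38.8
34 201 y [-8.5  7. ] mid -0.73 z 38.6
28 188 y [-8.1  6.6] mid -0.73 z 38.7
22 183 y [-8.1  6.6] mid -0.74 z 38.7
16 176 y [-8.2  6.7] mid -0.71 z 38.7
10 878 y [-29.8  28.1] mid -0.81 z 38.1
4 685 y [-29.9  28.4] mid -0.74 z 37.4
-2 647 y [-29.7  28.3] mid -0.68 z 37.5
-8 628 y [-30.1  28. ] mid -1.04 z 37.4
-14 620 y [-29.6  28.4] mid -0.61 z 37.3
-20 618 y [-30.1  28.1] mid -0.97 z 37.2
-26 599 y [-29.8  27.9] mid -0.97 z 37.0
-32 570 y [-30.  28.] mid -1.02 z 36.9
-38 546 y [-29.9  27.9] mid -0.97 z 37.0
-44 531 y [-30.1  28.1] mid -0.99 z 36.9
-50 519 y [-29.8  27.9] mid -0.97 z 36.9
-56 499 y [-30.1  28.1] mid -1.0 z 37.2
-1 -12 163 [[-11.8, -48.1], [9.8, -34.8]]
-1 -10 149 [[-11.5, -48.2], [9.9, -34.8]]
-1 -8 156 [[-10.9, -47.6], [9.8, -34.8]]
-1 -6 124 [[-11.4, -45.8], [9.9, -34.8]]
-1 -4 114 [[-11.7, -45.0], [9.8, -34.8]]
-1 -2 82 [[-11.6, -40.8], [9.6, -34.9]]
-1 0 55 [[-11.1, -35.5], [8.2, -34.8]]
-1 2 15 [[-7.6, -35.3], [5.7, -35.0]]
1 -12 183 [[-11.2, 33.0], [10.0, 46.3]]
1 -10 140 [[-11.2, 33.1], [9.8, 46.6]]
1 -8 147 [[-10.6, 33.0], [9.9, 45.8]]
1 -6 136 [[-11.8, 33.0], [9.8, 45.2]]
1 -4 114 [[-11.6, 33.0], [9.9, 39.8]]
1 -2 75 [[-11.9, 33.1], [9.6, 39.2]]
1 0 57 [[-11.0, 33.0], [8.7, 35.5]]
1 2 13 [[-8.2, 33.2], [5.6, 33.5]]
```

move_arm:
  deltas:
    - {"gripper": -0.55, "delta_pos": [0, 0, 1], "yaw": 0}
    - {"gripper": -0.55, "delta_pos": [0, 0, 1.5], "yaw": 0}
    - {"gripper": -0.55, "delta_pos": [0, 0, 1.2], "yaw": 0}
    - {"gripper": -0.55, "delta_pos": [0, 0, 0.6], "yaw": 0}
    - {"gripper": -0.55, "delta_pos": [0, 0, 0.2], "yaw": 0}
    - {"gripper": -0.55, "delta_pos": [0, 0, 0], "yaw": 0}
    - {"gripper": -0.55, "delta_pos": [0, 0, 0], "yaw": 0}
    - {"gripper": -0.55, "delta_pos": [0, 0, 0], "yaw": 0}

```text
time_s: 12.27
position: [0.5768, -0.0241, 0.0109]
ee_rot: [[-0.985, -0.172, 0.001], [-0.172, 0.985, -0.0], [-0.001, -0.0, -1.0]]
force: [0.1, 0.3, -0.0]
finger_gap: 0.066
finger_force: 0.0
```

move_arm:
  deltas:
    - {"gripper": -0.5, "delta_pos": [0, 0, 0.1], "yaw": 0}
    - {"gripper": -0.45, "delta_pos": [0, 0, 0], "yaw": 0}
    - {"gripper": -0.35, "delta_pos": [0, 0, 0], "yaw": 0}
    - {"gripper": 0, "delta_pos": [0, 0, 0], "yaw": 0}
    - {"gripper": 1, "delta_pos": [0, 0, 0], "yaw": 0}
    - {"gripper": 1, "delta_pos": [0, 0, 0], "yaw": 0}
    - {"gripper": 1, "delta_pos": [0, 0, 0], "yaw": 0}
  squeeze: 120

```text
time_s: 12.85
position: [0.5772, -0.0242, 0.0107]
ee_rot: [[-0.985, -0.172, 0.002], [-0.172, 0.985, -0.0], [-0.002, -0.001, -1.0]]
force: [-0.7, 0.8, 5.9]
finger_gap: 0.0569
finger_force: 128.1
```

move_arm:
  deltas:
    - {"gripper": 1, "delta_pos": [0, 0, -0.2], "yaw": 0}
    - {"gripper": 1, "delta_pos": [0, 0, -0.4], "yaw": 0}
    - {"gripper": 1, "delta_pos": [0, 0, -0.8], "yaw": 0}
    - {"gripper": 1, "delta_pos": [0, 0, -1.5], "yaw": 0}
    - {"gripper": 1, "delta_pos": [0, 0, -2.5], "yaw": 0}
    - {"gripper": 1, "delta_pos": [0, 0, -3], "yaw": 0}
    - {"gripper": 1, "delta_pos": [0, 0, -3], "yaw": 0}
    - {"gripper": 1, "delta_pos": [0, 0, -2.5], "yaw": 0}
    - {"gripper": 1, "delta_pos": [0, 0, -1], "yaw": 0}
    - {"gripper": 1, "delta_pos": [0, 0, 0], "yaw": 0}
    - {"gripper": 1, "delta_pos": [0, 0, 0], "yaw": 0}
    - {"gripper": 1, "delta_pos": [0, 0, 0], "yaw": 0}

```text
time_s: 13.85
position: [0.5744, -0.0237, 0.156]
ee_rot: [[-0.985, -0.172, -0.004], [-0.172, 0.985, 0.001], [0.004, 0.001, -1.0]]
force: [-0.1, -0.1, -0.7]
finger_gap: 0.0567
finger_force: 127.4
```

```bash
python3 blade.py w9 .13 .18
```

```text
[ 0.5744 -0.0237  0.156 ] [-0.985  -0.1724  0.0038] 0.05673977865689747 [-0.1 -0.1 -0.7]
94 392 y [-7.5  6.2] mid -0.68 z -5.8
88 490 y [-8.2  6.9] mid -0.65 z -6.9
82 478 y [-8.4  7.1] mid -0.65 z -6.8
76 455 y [-8.5  6.8] mid -0.84 z -6.9
70 443 y [-8.3  7. ] mid -0.63 z -6.9
64 418 y [-8.4  7.1] mid -0.61 z -6.9
58 400 y [-8.5  6.9] mid -0.82 z -6.8
52 385 y [-8.6  7. ] mid -0.81 z -6.8
46 364 y [-8.4  6.7] mid -0.83 z -6.8
40 347 y [-8.4  6.9] mid -0.77 z -6.9
34 335 y [-8.5  7. ] mid -0.78 z -6.7
28 324 y [-8.7  6.7] mid -1.01 z -6.7
22 305 y [-8.8  6.8] mid -1.01 z -6.8
16 289 y [-8.5  6.9] mid -0.77 z -6.6
10 3821 y [-35.6  33.6] mid -0.99 z -6.8
4 1670 y [-39.8  39.7] mid -0.07 z -8.3
-2 1178 y [-29.5  27.5] mid -1.0 z -8.2
-8 1134 y [-29.6  27.5] mid -1.01 z -8.1
-14 994 y [-29.4  27.4] mid -0.99 z -8.1
-20 938 y [-30.2  27.7] mid -1.21 z -8.2
-26 946 y [-30.2  27.9] mid -1.11 z -8.4
-32 870 y [-30.2  27.9] mid -1.18 z -8.5
-38 857 y [-30.   27.9] mid -1.07 z -8.6
-44 832 y [-30.   27.8] mid -1.11 z -8.6
-50 63 y [-31.1  28.8] mid -1.17 z -8.1
```

Held level. Moving part way to the stand so the wrist camera can see the clip beside the board.

move_arm:
  deltas:
    - {"gripper": 1, "delta_pos": [-0.17, 1, 0], "yaw": 0}
    - {"gripper": 1, "delta_pos": [-0.35, 2, 0], "yaw": 0}
    - {"gripper": 1, "delta_pos": [-0.47, 2.7, 0], "yaw": 0}
    - {"gripper": 1, "delta_pos": [-0.47, 2.7, 0], "yaw": 0}
    - {"gripper": 1, "delta_pos": [-0.47, 2.7, 0], "yaw": 0}
    - {"gripper": 1, "delta_pos": [-0.47, 2.7, 0], "yaw": 0}
    - {"gripper": 1, "delta_pos": [-0.47, 2.7, 0], "yaw": 0.03}
    - {"gripper": 1, "delta_pos": [-0.35, 2, 0], "yaw": 0.03}
    - {"gripper": 1, "delta_pos": [-0.2, 1.2, 0], "yaw": 0}
    - {"gripper": 1, "delta_pos": [0, 0, 0], "yaw": 0}
    - {"gripper": 1, "delta_pos": [0, 0, 0], "yaw": 0}
    - {"gripper": 1, "delta_pos": [0, 0, 0], "yaw": 0}
    - {"gripper": 1, "delta_pos": [0, 0, 0], "yaw": 0}

```text
time_s: 14.98
position: [0.5771, 0.1747, 0.1579]
ee_rot: [[-0.994, -0.112, -0.001], [-0.112, 0.994, -0.001], [0.001, -0.0, -1.0]]
force: [-0.0, -0.1, 0.2]
finger_gap: 0.0568
finger_force: 127.4
```

```bash
python3 - <<'E'
from h import *
p,W,o=snap("wrist","w10")
R=np.array(o["ee_rot"]);print(np.round(o["position"],4),np.round(R[:,0],4),np.round(o["dq"],2))
b=(p[...,0].astype(int)>p[...,2]+40)&(W[...,2]<.03)&(abs(W[...,0]-.51)<.08)&(abs(W[...,1]-.29)<.08)
print("plate",cv2.minAreaRect((W[b][:,:2]*1000).astype(np.float32)),np.median(W[b][:,2]))
m=(W[...,2]>.05)&(W[...,2]<.095)&(abs(W[...,0]-.52)<.06)&(abs(W[...,1]-.29)<.06)
Q=W[m]*1000;print(len(Q),np.percentile(Q,[1,50,99],axis=0).round(1).tolist())
t=np.radians(6.4);u=np.array([np.cos(t),np.sin(t)]);v=np.array([-u[1],u[0]]);O=np.array([519.7,291.6])
A=W[(W[...,2]>.015)&(abs(W[...,0]-.52)<.06)&(abs(W[...,1]-.29)<.06)]*1000
L=np.c_[(A[:,:2]-O)@u,(A[:,:2]-O)@v,A[:,2]]
for z0 in range(20,90,5):
    q=L[abs(L[:,2]-z0)<2.5]
    if len(q)>8: print(z0,len(q),np.percentile(q[:,:2],[1,50,99],axis=0).round(1).tolist())
for x0 in(-22,-10,0,10,22):
    q=L[(abs(L[:,0]-x0)<3)&(L[:,2]>72)]
    if len(q): print("ridge",x0,np.histogram(q[:,1],bins=np.arange(-30,31,3))[0])
E
```

```text
[0.5771 0.1747 0.1579] [-9.937e-01 -1.118e-01  7.000e-04] [-0.3  -0.17 -0.1   0.19  0.09  0.12]
plate ((512.2560424804688, 290.4614562988281), (98.94466400146484, 99.59626770019531), 5.590376377105713) 0.011503555339946903
6854 [[495.6, 270.0, 50.5], [520.3, 299.6, 71.2], [547.5, 312.3, 81.0]]
20 197 [[-23.0, -19.0], [0.6, -18.2], [27.0, -17.5]]
25 207 [[-22.6, -18.9], [1.3, -18.3], [27.2, -17.7]]
30 280 [[-23.5, -18.8], [-1.3, -18.2], [27.3, 13.2]]
35 783 [[-23.5, -18.6], [0.5, -14.9], [27.8, 5.4]]
40 255 [[-23.2, -13.9], [0.4, -13.2], [28.0, -5.7]]
45 505 [[-23.4, -13.9], [0.9, -12.8], [27.9, 10.5]]
50 1103 [[-23.5, -13.8], [0.1, 4.2], [28.0, 10.3]]
55 708 [[-22.7, -13.8], [0.9, 9.1], [27.7, 10.5]]
60 446 [[-23.4, -13.9], [1.4, -13.1], [28.0, 10.2]]
65 204 [[-23.5, -14.1], [-1.4, 5.8], [27.4, 11.1]]
70 1952 [[-22.7, -12.5], [1.0, 7.1], [27.4, 13.1]]
75 1428 [[-23.4, -16.7], [0.5, 13.8], [27.9, 17.7]]
80 1369 [[-23.1, -21.2], [1.5, 16.7], [28.0, 20.4]]
ridge -22 [ 0  0  1 42 20 19  0  0  0  0  0  0  0 17 79 73 38  0  0  0]
ridge -10 [  0   0   5  46  25  21   1   0   0   0   0   1   2  23  86 101  50   0
   0   0]
ridge 0 [  0   0   4  49  20  23   3   0   0   0   0   0   3  11  83 100  42   0
   0   0]
ridge 10 [ 0  0  8 44 21 18  2  0  0  0  0  0  4 15 88 91 44  0  0  0]
ridge 22 [ 0  0  2 45 20 18  2  0  0  0  0  0  2 17 85 93 35  0  0  0]
```

View pics/w10.png

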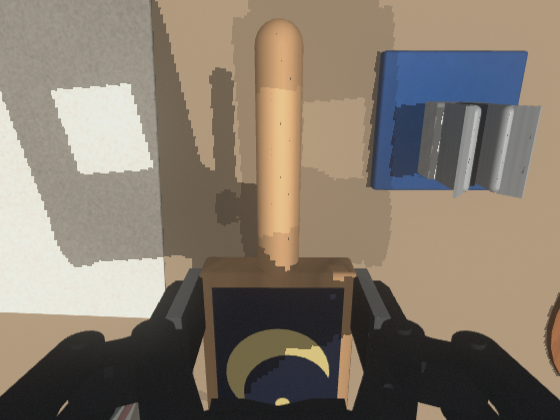

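Picture w10 shows the held board (handle at (280,30–265)) and the stand's clip at (430–535, 105–195), parallel to the handle. Moving above the clip.

move_arm:
  deltas:
    - {"gripper": 1, "delta_pos": [-0.2, 1, 0], "yaw": 0}
    - {"gripper": 1, "delta_pos": [-0.2, 2, 0], "yaw": 0}
    - {"gripper": 1, "delta_pos": [-0.2, 2.5, 0], "yaw": 0}
    - {"gripper": 1, "delta_pos": [-0.2, 2.5, 0], "yaw": 0}
    - {"gripper": 1, "delta_pos": [-0.2, 2.2, 0], "yaw": 0}
    - {"gripper": 1, "delta_pos": [-0.2, 1.3, 0], "yaw": 0}
    - {"gripper": 1, "delta_pos": [-0.23, 0.79, 0], "yaw": 0}
    - {"gripper": 1, "delta_pos": [0, 0, 0.5], "yaw": 0}
    - {"gripper": 1, "delta_pos": [0, 0, 1.5], "yaw": 0}
    - {"gripper": 1, "delta_pos": [0, 0, 2], "yaw": 0}
    - {"gripper": 1, "delta_pos": [0, 0, 1], "yaw": 0}
    - {"gripper": 1, "delta_pos": [0, 0, 0.5], "yaw": 0}
    - {"gripper": 1, "delta_pos": [0, 0, 0], "yaw": 0}
    - {"gripper": 1, "delta_pos": [0, 0, 0], "yaw": 0}
    - {"gripper": 1, "delta_pos": [0, 0, 0], "yaw": 0}
    - {"gripper": 1, "delta_pos": [0, 0, 0], "yaw": 0}

```text
time_s: 16.37
position: [0.5785, 0.2999, 0.1047]
ee_rot: [[-0.994, -0.113, 0.002], [-0.113, 0.994, 0.001], [-0.002, 0.001, -1.0]]
force: [0.3, -0.1, -0.6]
finger_gap: 0.0568
finger_force: 127.5
```

```bash
cat > clip.py <<'E'
from h import *
import sys
p,W,o=snap("wrist",sys.argv[1])
R=np.array(o["ee_rot"]);T=(W-np.array(o["position"]))@R;T*=1000;Z=W[...,2]*1000
print(np.round(o["position"],4),np.round(R[:,0],4),np.round(o["dq"],2),np.round(o["force"],1))
top=np.nanmedian(Z[(abs(T[...,0]-85)<4)&(abs(T[...,1]+.7)<1.5)]);tb=np.nanmedian(Z[(abs(T[...,0]-16)<3)&(abs(T[...,1]+.7)<1.5)])
print("handle top far/near",top,tb)
for x in(24,32,40,48,56,64,72,80,86):
    s=(abs(T[...,0]-x)<2)&(abs(T[...,1])<30)
    a=T[...,1][s&(Z>top-9)&(Z<top+3)&(abs(T[...,1])<9.5)];g=T[...,1][s&(Z>77)&(Z<84)&(abs(T[...,1])>9)]
    print(x,"handle",np.round(np.percentile(a,[1,99]),1) if len(a) else 0,"guides",np.round([np.percentile(g[g<0],1) if (g<0).any() else 0,np.percentile(g[g>0],99) if (g>0).any() else 0],1))
s=(abs(T[...,1])>12)&(abs(T[...,1])<24)&(Z>74)&(Z<84)&(T[...,0]>20)
print("guide x range",np.percentile(T[...,0][s],[1,99]).round(1))
s=(abs(T[...,1])<10)&(Z>top-14)&(T[...,0]>60);print("handle end",np.percentile(T[...,0][s],99.9).round(1))
E
python3 clip.py w11
```

```text
[0.5785 0.2999 0.1047] [-0.9936 -0.1127 -0.0025] [ 0.23 -0.1   0.02 -0.02 -0.05 -0.01] [ 0.3 -0.1 -0.6]
handle top far/near 112.25242334711332 112.29429383858252
24 handle [-8.6  6.9] guides [0 0]
32 handle [-8.5  7.1] guides [-22.7  18.7]
40 handle [-8.3  7. ] guides [-22.7  18.5]
48 handle [-8.6  6.8] guides [-22.4  18.6]
56 handle [-8.4  7. ] guides [-22.5  18.8]
64 handle [-8.2  6.9] guides [-22.7  18.8]
72 handle [-8.6  7. ] guides [-22.6  18.9]
80 handle [-8.3  7.3] guides [-22.3  18.8]
86 handle [-8.2  7.1] guides [0 0]
guide x range [31.5 82.5]
handle end 97.6
```

move_arm:
  deltas:
    - {"gripper": 1, "delta_pos": [0.1, -0.12, 0.5], "yaw": 0}
    - {"gripper": 1, "delta_pos": [0, 0, 1], "yaw": 0}
    - {"gripper": 1, "delta_pos": [0, 0, 1], "yaw": 0}
    - {"gripper": 1, "delta_pos": [0, 0, 0.4], "yaw": 0}
    - {"gripper": 1, "delta_pos": [0, 0, 0], "yaw": 0}
    - {"gripper": 1, "delta_pos": [0, 0, 0], "yaw": 0}
    - {"gripper": 1, "delta_pos": [0, 0, 0], "yaw": 0}

```text
time_s: 17.0
position: [0.5762, 0.2983, 0.0738]
ee_rot: [[-0.994, -0.113, -0.001], [-0.113, 0.994, -0.0], [0.001, -0.0, -1.0]]
force: [-0.9, 0.6, -0.7]
finger_gap: 0.0568
finger_force: 127.6
```

```bash
python3 clip.py w12
```

```text
[0.5762 0.2983 0.0738] [-0.9936 -0.1131  0.001 ] [-0.11 -0.38 -0.38 -0.11 -0.44  0.03] [-0.9  0.6 -0.7]
handle top far/near 81.62147052492699 81.47067006166098
24 handle [-8.6  6.9] guides [0 0]
32 handle [-8.5  7.2] guides [-21.4  20. ]
40 handle [-8.3  7. ] guides [-21.4  20. ]
48 handle [-8.6  6.9] guides [-21.3  19.9]
56 handle [-8.4  7. ] guides [-21.3  20. ]
64 handle [-8.3  7.2] guides [-21.2  20.2]
72 handle [-8.5  7.1] guides [-21.1  20.1]
80 handle [-8.3  7.3] guides [-21.  20.]
86 handle [-8.2  7.1] guides [0 0]
guide x range [29.1 80. ]
handle end 97.5
```

Centred to within 0.2 mm. Pressing.

move_arm:
  deltas:
    - {"gripper": 1, "delta_pos": [0, 0, 0.2], "yaw": 0}
    - {"gripper": 1, "delta_pos": [0, 0, 0.2], "yaw": 0}
    - {"gripper": 1, "delta_pos": [0, 0, 0.2], "yaw": 0}
    - {"gripper": 1, "delta_pos": [0, 0, 0.2], "yaw": 0}
    - {"gripper": 1, "delta_pos": [0, 0, 0], "yaw": 0}
    - {"gripper": 1, "delta_pos": [0, 0, 0], "yaw": 0}

```text
time_s: 17.55
position: [0.5779, 0.2986, 0.0674]
ee_rot: [[-0.994, -0.113, 0.003], [-0.113, 0.994, 0.001], [-0.003, 0.0, -1.0]]
force: [0.8, -0.6, 4.2]
finger_gap: 0.057
finger_force: 128.1
```

```bash
python3 clip.py w13
```

```text
[0.5779 0.2986 0.0674] [-0.9936 -0.1129 -0.0027] [-0.04  0.08 -0.05 -0.11 -0.16  0.06] [ 0.8 -0.6  4.2]
handle top far/near 76.2568608934845 75.3435513215525
24 handle [-8.6  6.8] guides [0 0]
32 handle [-8.8  9.2] guides [-24.   22.6]
40 handle [-9.4  9.4] guides [-23.9  22.6]
48 handle [-9.3  9.2] guides [-24.   22.6]
56 handle [-9.4  9.4] guides [-24.   22.7]
64 handle [-9.3  9.2] guides [-23.8  22.7]
72 handle [-9.4  9.3] guides [-23.8  22.6]
80 handle [-9.3  9.2] guides [-23.9  22.7]
86 handle [-8.1  7. ] guides [0 0]
guide x range [30.7 81.6]
handle end 97.5
```

move_arm:
  deltas:
    - {"gripper": 1, "delta_pos": [0, 0, 0.2], "yaw": 0}
    - {"gripper": 1, "delta_pos": [0, 0, 0.2], "yaw": 0}
    - {"gripper": 1, "delta_pos": [0, 0, 0.2], "yaw": 0}
    - {"gripper": 1, "delta_pos": [0, 0, 0.1], "yaw": 0}
    - {"gripper": 1, "delta_pos": [0, 0, 0], "yaw": 0}
    - {"gripper": 1, "delta_pos": [0, 0, 0], "yaw": 0}
    - {"gripper": 1, "delta_pos": [0, 0, 0], "yaw": 0}

```text
time_s: 18.18
position: [0.5761, 0.2982, 0.0591]
ee_rot: [[-0.994, -0.113, -0.001], [-0.113, 0.994, -0.001], [0.001, -0.0, -1.0]]
force: [-0.8, -0.6, 5.1]
finger_gap: 0.0567
finger_force: 128.3
```

```bash
python3 clip.py w14
```

```text
[0.5761 0.2982 0.0591] [-0.9936 -0.1131  0.0013] [-0.07 -0.03  0.08 -0.04 -0.15 -0.02] [-0.8 -0.6  5.1]
handle top far/near 67.92887094725884 67.04342764774594
24 handle [-8.6  6.9] guides [0 0]
32 handle [-9.1  9.3] guides [-21.2  20.2]
40 handle [-9.2  8.9] guides [-21.2  20. ]
48 handle [-9.4  9. ] guides [-21.1  20.2]
56 handle [-8.9  9.1] guides [-21.2  20.1]
64 handle [-9.2  8.9] guides [-21.1  20.2]
72 handle [-8.9  9. ] guides [-21.1  20.4]
80 handle [-9.2  9. ] guides [-21.2  20.2]
86 handle [-8.1  7.1] guides [0 0]
guide x range [29.  79.9]
handle end 97.4
```

The fingers have snapped closed: guides are back to ±20.6 mm and the handle top is at 67.5 mm. I'll relieve the preload, release and withdraw upwards.

move_arm:
  deltas:
    - {"gripper": 1, "delta_pos": [0, 0, -0.08], "yaw": 0}
    - {"gripper": 1, "delta_pos": [0, 0, 0], "yaw": 0}
    - {"gripper": 1, "delta_pos": [0, 0, 0], "yaw": 0}
    - {"gripper": -0.5, "delta_pos": [0, 0, 0], "yaw": 0}
    - {"gripper": -1, "delta_pos": [0, 0, 0], "yaw": 0}
    - {"gripper": -1, "delta_pos": [0, 0, 0], "yaw": 0}
    - {"gripper": -1, "delta_pos": [0, 0, 0], "yaw": 0}

```text
time_s: 18.82
position: [0.5765, 0.2983, 0.0597]
ee_rot: [[-0.994, -0.113, -0.0], [-0.113, 0.994, -0.0], [0.0, -0.0, -1.0]]
force: [0.1, -0.2, 0.7]
finger_gap: 0.0855
finger_force: 0.0
```

move_arm:
  deltas:
    - {"gripper": -1, "delta_pos": [0, 0, -0.5], "yaw": 0}
    - {"gripper": -1, "delta_pos": [0, 0, -1], "yaw": 0}
    - {"gripper": -1, "delta_pos": [0, 0, -2], "yaw": 0}
    - {"gripper": -1, "delta_pos": [0, 0, -2.5], "yaw": 0}
    - {"gripper": -1, "delta_pos": [0, 0, -2.5], "yaw": 0}
    - {"gripper": -1, "delta_pos": [0, 0, -1.5], "yaw": 0}
    - {"gripper": -1, "delta_pos": [0, 0, 0], "yaw": 0}
    - {"gripper": -1, "delta_pos": [0, 0, 0], "yaw": 0}
    - {"gripper": -1, "delta_pos": [0, 0, 0], "yaw": 0}
    - {"gripper": -1, "delta_pos": [0, 0, 0], "yaw": 0}

```text
time_s: 19.65
position: [0.5753, 0.2978, 0.158]
ee_rot: [[-0.994, -0.113, -0.003], [-0.113, 0.994, -0.001], [0.003, -0.001, -1.0]]
force: [-0.4, 0.7, -0.3]
finger_gap: 0.0853
finger_force: 0.0
```

```bash
python3 clip.py w15; python3 blade.py w16 .045 .09 | awk 'NR%3==1'; python3 - <<'E'
from h import *
p,W,o=snap("scene","s2")
T=np.load("w15.npz")["W"]
cv2.imwrite("pics/s2c.png",cv2.resize(p[100:380,120:480],None,fx=2,fy=2))
E
```

```text
[0.5753 0.2978 0.158 ] [-0.9936 -0.1129  0.0033] [-0.01  0.46  0.2   0.1   0.01  0.05] [-0.4  0.7 -0.3]
handle top far/near 69.12484497779761 66.89312879179809
24 handle [-8.1  7. ] guides [0 0]
32 handle [-9.5  9. ] guides [-21.2  20.8]
40 handle [-9.4  9.5] guides [-21.1  20.5]
48 handle [-9.3  9.3] guides [-20.8  20.8]
56 handle [-9.2  9.2] guides [-21.1  20.6]
64 handle [-9.1  9.1] guides [-20.9  21. ]
72 handle [-9.  9.] guides [-20.7  20.6]
80 handle [-8.5  7.6] guides [-21.1  20.9]
86 handle [-7.4  7.4] guides [0 0]
guide x range [27.8 78.9]
handle end 96.1
[0.5753 0.2978 0.1579] [-0.9936 -0.1129  0.0036] 0.08535995914905935 [-0.  -0.5 -0. ]
82 161 y [-7.4  7.4] mid -0.0 z 90.2
64 428 y [-20.8  20.7] mid -0.08 z 86.9
46 390 y [-20.8  20.2] mid -0.29 z 86.7
28 278 y [-20.7  20.1] mid -0.29 z 87.2
10 631 y [-29.2  28.1] mid -0.52 z 95.4
-8 385 y [-29.5  28.2] mid -0.63 z 91.5
-26 383 y [-30.   28.4] mid -0.83 z 91.7
-44 341 y [-29.8  28.1] mid -0.87 z 92.0
```

View pics/s2c.png

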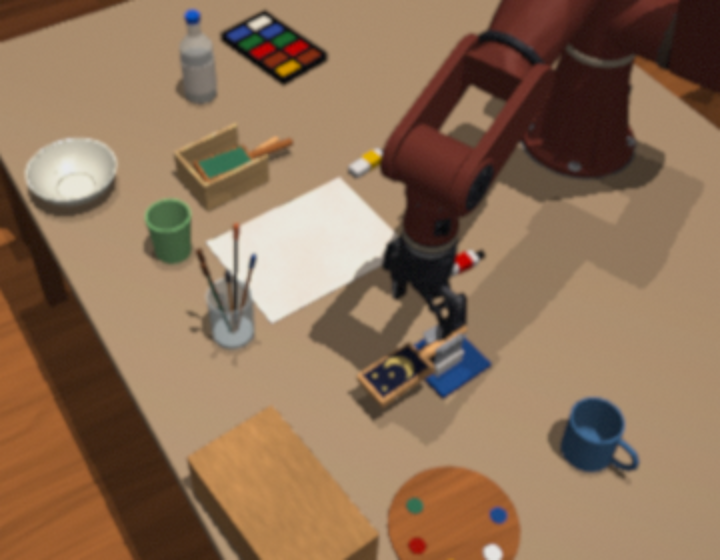

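The scene shows the board in the blue stand's clip, painted side up, with everything else in place. I'll let the arm settle and measure level precisely.

move_arm:
  deltas:
    - {"gripper": -1, "delta_pos": [0, 0, -1], "yaw": 0}
    - {"gripper": -1, "delta_pos": [0, 0, 0], "yaw": 0}
    - {"gripper": -1, "delta_pos": [0, 0, 0], "yaw": 0}
    - {"gripper": -1, "delta_pos": [0, 0, 0], "yaw": 0}
    - {"gripper": -1, "delta_pos": [0, 0, 0], "yaw": 0}
    - {"gripper": -1, "delta_pos": [0, 0, 0], "yaw": 0}
    - {"gripper": -1, "delta_pos": [0, 0, 0], "yaw": 0}
    - {"gripper": -1, "delta_pos": [0, 0, 0], "yaw": 0}
    - {"gripper": -1, "delta_pos": [0, 0, 0], "yaw": 0}
    - {"gripper": -1, "delta_pos": [0, 0, 0], "yaw": 0}

```text
time_s: 20.63
position: [0.5765, 0.2983, 0.1699]
ee_rot: [[-0.994, -0.113, -0.0], [-0.113, 0.994, -0.0], [0.0, -0.0, -1.0]]
force: [0.1, -0.2, -0.2]
finger_gap: 0.0854
finger_force: 0.0
```

```bash
python3 - <<'E'
from h import *
p,W,o=snap("wrist","w17")
R=np.array(o["ee_rot"]);T=(W-np.array(o["position"]))@R*1000;Z=W[...,2]*1000
print(np.round(o["position"],4),np.round(R[2],4))
def fit(m,n):
    A=np.c_[T[m][:,:2],np.ones(m.sum())];b=Z[m];k=np.ones(len(b),bool)
    for _ in range(3): c=np.linalg.lstsq(A[k],b[k],rcond=None)[0];k=abs(b-A@c)<1.5
    print(n,k.sum(),"slope deg x,y",np.degrees(np.arctan(c[:2])).round(2),"z0",c[2].round(2))
fit((abs(T[...,1]+.7)<27)&(T[...,0]<8)&(T[...,0]>-60)&(Z>55)&(Z<75),"blade")
fit((abs(T[...,1]+.7)<2)&(T[...,0]<90)&(T[...,0]>14)&(Z>60)&(Z<75),"handle")
for n in(.0,):
    m=(Z<8)&(abs(T[...,1])<150)&(abs(T[...,0])<150);fit(m,"table")
p,W,o=snap("top","t2")
z=np.load("top0.npz");d=cv2.absdiff(z["p"],p)
def comp(px): print(px,np.round(W[px[1],px[0]],3))
for px in[(365,240),(369,205),(224,289),(326,292),(325,147)]: comp(px)
E
```

```text
[0.5765 0.2983 0.1699] [ 1.e-04 -0.e+00 -1.e+00]
blade 6866 slope deg x,y [1.28 0.49] z0 66.61
handle 779 slope deg x,y [1.91 0.53] z0 66.24
table 83146 slope deg x,y [-0.02  0.02] z0 -0.53
(365, 240) [ 0.519 -0.246  0.031]
(369, 205) [ 0.616 -0.257  0.035]
(224, 289) [0.379 0.142 0.018]
(326, 292) [ 0.374 -0.14   0.015]
(325, 147) [ 0.786 -0.138  0.002]
```

```bash
python3 -c "
from rig import arm
print(arm.hand_in())"
```

```text
the job is handed in; nothing more can be done
None
```

The moon board was laid on the sheet and released. It is now snapped into the stand's clip, painted side up with about 1.5° of blade-down sag; nothing else visibly moved, and the job is handed in at about 21 s.

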